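# Sweep the empty film cores off the light box

### The job

Clear the light box for the next reel: sweep the three empty film cores across its top and over its side edge, so that they drop into the open tray standing against that side. Sweep them only, do not pick them up or carry them, and leave the loupe, the splicer and the audio interface standing where they are.

Things in the scene. Friction and masses are not known exactly. Their poses are not given: they have to be found in the camera images.
- lightbox: low white light box for inspecting film, fixed to the table, 340 mm (its x) by 400 mm (its y) and 60 mm high, with a smooth flat top (opal panel flush in an aluminium frame, no raised rim). Origin: centre of its underside; z up, x away from the robot (within about 0.12 rad), so its side edges lie at y = +200 mm and y = -200 mm in its frame
- tray: open grey plastic tray, fixed, 260 mm (its x) by 160 mm (its y) and 55 mm high outside, walls and floor 4 mm thick, its rim 5 mm lower than the light box top. Its long side stands 3 mm from a side edge of the light box and parallel to it, on the left (+y) in some starts and on the right (-y) in others. Origin: centre of its underside, 50 mm nearer the robot than the light box's centre (in the light box's frame); axes parallel to the light box's
- core1_center (a point): an empty film core lying flat on the light box: a rigid black plastic ring-shaped hub, 50 mm outside diameter, 25 mm hole, 16 mm high, about 20 g; this point is its centre, half-way up (8 mm above the surface it lies on). It slides easily when pushed against its rim
- core2_center (a point): an empty film core lying flat on the light box: a rigid black plastic ring-shaped hub, 50 mm outside diameter, 25 mm hole, 16 mm high, about 20 g; this point is its centre, half-way up (8 mm above the surface it lies on). It slides easily when pushed against its rim
- core3_center (a point): an empty film core lying flat on the light box: a rigid black plastic ring-shaped hub, 50 mm outside diameter, 25 mm hole, 16 mm high, about 20 g; this point is its centre, half-way up (8 mm above the surface it lies on). It slides easily when pushed against its rim
- loupe_center (a point): a stand loupe (magnifier) on the light box among the cores, to be left alone: upright round body, 50 mm across its clear foot, 52 mm high, 120 g, loose; this point is its centre, half-way up (26 mm above the light box)
- splicer: film tape splicer standing on the far part of the light box, to be left alone: grey metal base 75 mm (its x) by 110 mm (its y), 48 mm high over its cutter arm and a roll of tape, 0.7 kg, loose. Origin: centre of its underside
- interface: audio interface, a low metal box with a blue front and small knobs, 200 mm (its x) by 160 mm (its y), 45 mm high, 0.9 kg, loose, standing 3 mm from the other side of the light box, opposite the tray (the line between their two origins is parallel to the light box's y); to be left alone. Origin: centre of its underside

How it is judged (in metres and radians):
At the end, for the whole second after the job is handed in: All three cores lie in the tray (centres inside its walls and below 50 mm above the table, the rim being at 55 mm); loupe, splicer and audio interface within 20 mm of where they stood, the loupe upright (x of core1_center in the frame of tray between -0.126 and 0.126 m and y of core1_center in the frame of tray between -0.076 and 0.076 m and z of each of core1_center, core2_center, core3_center in the frame of tray below 0.05 m and x of core2_center in the frame of tray between -0.126 and 0.126 m and y of core2_center in the frame of tray between -0.076 and 0.076 m and x of core3_center in the frame of tray between -0.126 and 0.126 m and y of core3_center in the frame of tray between -0.076 and 0.076 m and not (distance of loupe_center from where it was at the start of the episode above 0.02 m) and not (angle between loupe_center's own z axis and vertical above 0.3 rad) and not (distance of splicer from where it was at the start of the episode above 0.02 m) and not (distance of interface from where it was at the start of the episode above 0.02 m)); the robot touches nothing.
It fails at once if a core is lifted: its centre rises more than 20 mm above the height it has lying on the light box (z of any of core1_center, core2_center, core3_center in the frame of lightbox above 0.088 m).
It fails at once if a core is carried or flung out over the tray instead of tipping over the edge: its centre is more than 45 mm past the light box's edge and still at its height on top ((z of core1_center in the frame of lightbox above 0.066 m and (y of core1_center in the frame of lightbox above 0.245 m or y of core1_center in the frame of lightbox below -0.245 m)) or (z of core2_center in the frame of lightbox above 0.066 m and (y of core2_center in the frame of lightbox above 0.245 m or y of core2_center in the frame of lightbox below -0.245 m)) or (z of core3_center in the frame of lightbox above 0.066 m and (y of core3_center in the frame of lightbox above 0.245 m or y of core3_center in the frame of lightbox below -0.245 m))).
It fails at once if the loupe, the splicer or the audio interface is shifted by more than 20 mm or the loupe tipped (distance of any of loupe_center, splicer, interface from where it was at the start of the episode above 0.02 m or angle between loupe_center's own z axis and vertical above 0.3 rad).
It also fails if it takes over 58 s, if anything falls off the work surface, if the arm or the gripper's body presses on something with over 40 N, if the wrist force passes 120 N, or if a joint passes its speed limit or range.

### The arm

A 6-joint arm with a two-finger parallel gripper is mounted at the origin on the work surface. World frame = base frame: x ahead of the robot, y to its left, z up, the work surface at z = 0. Lengths are in mm, angles in rad, forces in N, time in s.
With the tool pointing down it reaches from about 300 to 875 mm from the base axis. Payload 6.4 kg.
Tool frame: the origin (TCP) lies midway between the tips of the shut fingers; the grasp point (between the pads) lies 19 mm behind it; x points along the fingers, y is the direction in which the jaws open and shut, and the axes are right-handed (so a half turn about x gives the same grasp; the last joint's range is limited). The gripper opens to 88 mm and grips with 3 to 60 N. Pads are 18 mm wide; open, the fingers measure 123 mm over their backs; the gripper's body (75 mm by 187 mm) begins 45 mm behind the grasp point.
Start: joints at [-1.479, 0.181, 1.607, -0, 1.354, -0.206], TCP at [168.731, -549.701, 238.714] pointing down, gripper open.
Joint ranges: [-2.99, 2.99], [-0.89, 2.07], [0.3, 2.58], [-1.14, 4.28], [0, 2.63], [-3.12, 3.12]. Speed limits (rad/s): [2.57, 2.57, 3.01, 3.14, 3.14, 3.14].

### API

Orientations are given as a unit quaternion [w, x, y, z].
In Python, from rig import read_state, grab_frame, hand_in gives the robot as it stands. The module is installed in compiled form; this text tells all that it offers.
- The arm moves only by the shell command python3 -m creep 'ROWS'. ROWS is JSON, a list of rows, each a list of 5 numbers: the opening, from -1 (shut) to 1 (fully open), so that 0 is half open, then the shift along the tool's x, y, z in cm, then the turn about the tool's x in rad. A call has 1 to 5 rows; each row shifts and turns the commanded pose from where the row before left it, along the tool's axes as they then stand; what a row does not reach is not made up. A row lasts 1/10 s, in which the tool goes at most 50 mm and 8.59 degrees, less where a joint would pass 70% of its speed; a pose out of reach is approached as far as the arm can. A call with a gripper value outside its range is refused whole. The fingers move at their own pace and stop on an object; the grip force is fixed at half the most. Time passes only in rows, so rows that do not move let the fingers close. It gives the time, the measured TCP pose, the force and the opening at its end, in the units of the state.
- read_state(): the state, without advancing time (a new reading comes with each control period).
- grab_frame(name): name is "scene" or "side" or "wrist"; returns a dict with "frame" (480x640x3 uint8, red, green, blue), "z_map" (480x640 float32, mm along the optical axis (not along the pixel's ray), 0 where there is no reading), "fx", "fy", "cx", "cy" (pixels), "extrinsics" (4x4, takes a point from world to camera coordinates). Camera axes: x right, y down, z forward; pixel columns grow to the right and rows downward; lengths in mm; the calibration is good to about 2 mm. A picture is of the moment at which its call begins.
- hand_in(): hands the job in, once; it reports no verdict.
The state is a dict: "t": time; "joint_positions": joint angles; "qd": joint speeds; "tau": joint torques, N m; "tool_pos": TCP position; "tool_rot": TCP orientation; "wrist_force": force on the tool from outside, world axes, zero at the start; "moment": the same for the moment, N m; "grip_width": finger opening in mm.
Only numpy, scipy, OpenCV 4.12 (cv2) and the standard library are available. Lean on these libraries where they do the work, as an engineer would, in place of code of your own. Each camera call takes 0.05 s, during which the arm holds its last target.

## Working session

There is one attempt and no reset: what is moved stays moved. The work goes in short steps, Python scripts to look and compute and a shell command to move; the robot and the scene stay as the last step left them, time stands still between calls to the robot, and variables do not carry over. Pictures are saved under pics/ and viewed, and the job is handed in when it is done.

```bash
mkdir -p pics; python3 - <<'E'
from rig import *
import cv2,numpy as np,pickle
s=read_state();print(s)
for n in("scene","side"):
    f=grab_frame(n);pickle.dump(f,open(f"pics/{n}0.pkl","wb"))
    cv2.imwrite(f"pics/{n}0.png",f["frame"][:,:,::-1]);print(n,f["extrinsics"].round(3).tolist(),f["fx"],f["cx"],f["cy"])
E
```

```text
{'t': 0.0, 'joint_positions': array([-1.47930412e+00,  1.81534559e-01,  1.60797647e+00, -5.02379457e-06,
        1.35380804e+00, -2.06310693e-01]), 'qd': array([ 0.00085849,  0.00071616, -0.00138119,  0.00141675,  0.00050809,
        0.00157221]), 'tau': array([-2.74601800e-03, -4.33870375e+01, -3.41848326e+01,  7.00769085e-02,
        3.86233418e-02, -1.44859914e-04]), 'tool_pos': array([ 168.67702201, -549.15198874,  237.82902895]), 'tool_rot': array([ 0.10429145,  0.69931537,  0.1055104 , -0.69924879]), 'wrist_force': array([-0.31671414, -1.00160271,  0.18941044]), 'moment': array([-0.00295516,  0.03065859,  0.02958038]), 'grip_width': 88.39755712215928}
scene [[-0.353, 0.936, 0.006, 206.202], [0.742, 0.284, -0.608, -365.855], [-0.57, -0.21, -0.794, 1410.703], [0.0, 0.0, 0.0, 1.0]] 550.7163466646383 310.7985704867906 240.6502224098867
side [[-0.848, -0.529, -0.024, 505.29], [-0.287, 0.498, -0.818, 232.261], [0.445, -0.687, -0.574, 592.961], [0.0, 0.0, 0.0, 1.0]] 477.66157588718943 324.23684932189957 247.21632953739697
```

View pics/scene0.png

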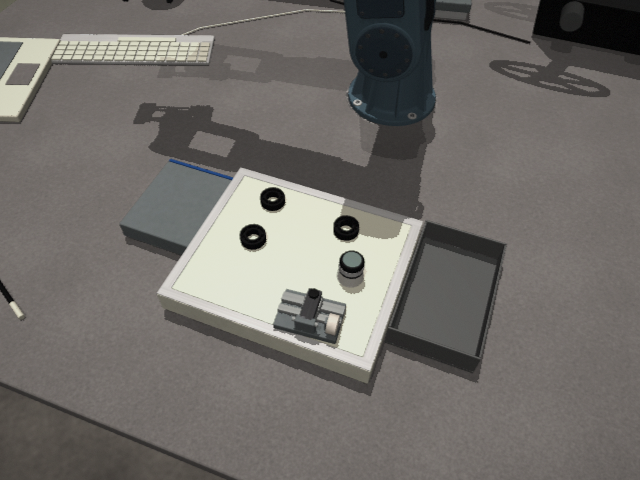

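View pics/side0.png

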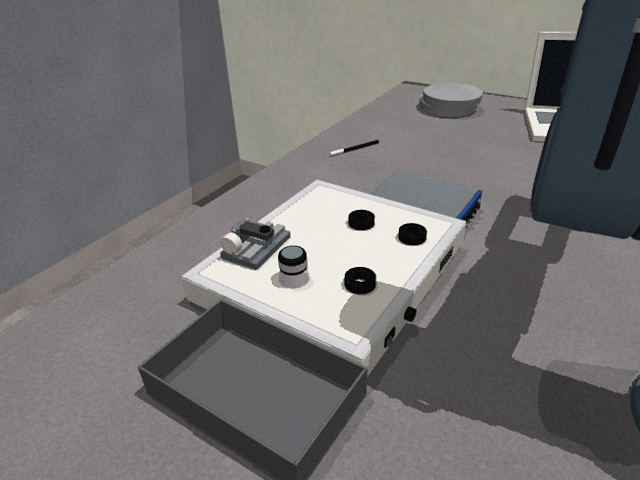

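The tray is on the +y side, right in the scene view. The cores are at about (272,199), (253,236) and (346,227), and the loupe is at (351,264). The splicer is at (311,315). Next I turn these into positions.

```bash
cat > h.py <<'E'
import numpy as np,cv2
def cloud(f):
    z=f["z_map"];v,u=np.mgrid[:480,:640]
    P=np.stack([(u-f["cx"])*z/f["fx"],(v-f["cy"])*z/f["fy"],z],-1)
    E=f["extrinsics"];return (P-E[:3,3])@E[:3,:3],z>0
def topmap(f):
    W,ok=cloud(f);return W,ok
def analyse(f,fr=None):
    W,ok=cloud(f);g=f["frame"].max(2)
    m=ok&(W[...,2]>68)&(W[...,2]<84)&(g<70)
    n,l,st,c=cv2.connectedComponentsWithStats(m.astype(np.uint8))
    for i in range(1,n):
        if st[i,4]<60: continue
        p=W[l==i]; p=p[p[:,2]>72]
        if len(p)<30: continue
        (cx,cy),r=cv2.minEnclosingCircle(p[:,:2].astype(np.float32))
        print("blob px",c[i].round(),"n",len(p),"ctr",round(cx,1),round(cy,1),"r",round(r,1),"z",p[:,2].mean().round(1),tolf(fr,cx,cy) if fr else"")
def tolf(fr,x,y):
    x0,y0,a=fr;d=np.array([x-x0,y-y0]);c,s=np.cos(a),np.sin(a)
    return "LB",round(c*d[0]+s*d[1],1),round(-s*d[0]+c*d[1],1)
E
python3 - <<'E'
import pickle,numpy as np,cv2
from h import *
for n in("scene","side"):
    f=pickle.load(open(f"pics/{n}0.pkl","rb"));W,ok=cloud(f)
    print(n);analyse(f)
    m=ok&(abs(W[...,2]-60)<5)&(f["frame"].min(2)>60)
    n_,l,st,c=cv2.connectedComponentsWithStats(m.astype(np.uint8));i=1+st[1:,4].argmax()
    p=W[l==i];print("top z",np.median(p[:,2]),cv2.minAreaRect(p[:,:2].astype(np.float32)))
    m=ok&(W[...,2]>85)&(W[...,2]<125)&(W[...,0]>300)
    n_,l,st,c=cv2.connectedComponentsWithStats(m.astype(np.uint8))
    for i in range(1,n_):
        if st[i,4]>40:
            p=W[l==i];print("tall",c[i],p.min(0).round(),p.max(0).round())
            q=p[p[:,2]>p[:,2].max()-4];print("  top mid",cv2.minEnclosingCircle(q[:,:2].astype(np.float32)))
E
```

```text
scene
blob px [549.  15.] n 91 ctr -404.3 325.6 r 28.8 z 77.7 
blob px [611.  27.] n 255 ctr -402.6 485.1 r 72.8 z 77.9 
blob px [397.  89.] n 239 ctr 56.2 21.6 r 66.2 z 78.0 
blob px [272. 198.] n 283 ctr 484.5 -121.1 r 25.9 z 76.1 
blob px [346. 227.] n 317 ctr 502.1 40.4 r 26.2 z 76.2 
blob px [253. 236.] n 298 ctr 585.9 -118.5 r 25.3 z 76.1 
blob px [312. 333.] n 206 ctr 728.9 46.5 r 54.8 z 75.9 
top z 61.26700147907661 ((590.1435546875, -28.186294555664062), (400.6081848144531, 344.3682556152344), 89.0721206665039)
tall [350.86423841 264.20198675] [578.  59.  85.] [623. 103. 119.]
  top mid ((601.6419677734375, 81.65748596191406), 21.45525360107422)
tall [308.56265985 309.84526854] [672.  20.  85.] [744.  67. 113.]
  top mid ((684.5897827148438, 41.63367462158203), 8.891867637634277)
tall [331.092 323.428] [704.  75.  85.] [738.  97. 112.]
  top mid ((721.82958984375, 87.4747085571289), 11.710545539855957)
side
blob px [548.  90.] n 113 ctr 442.5 -1067.1 r 36.5 z 77.9 
blob px [361. 218.] n 283 ctr 584.3 -116.2 r 26.2 z 75.9 
blob px [412. 233.] n 325 ctr 483.7 -119.0 r 25.7 z 75.9 
blob px [252. 255.] n 99 ctr 703.9 49.3 r 62.2 z 73.8 
blob px [360. 279.] n 447 ctr 502.6 42.3 r 26.9 z 75.8 
top z 61.06618622477739 ((589.0051879882812, 54.60411071777344), (565.7238159179688, 349.7660217285156), 89.37342834472656)
tall [264.25517118  42.77746077] [  559. -1421.    85.] [2106. -266.  125.]
  top mid ((1331.9061279296875, -848.33349609375), 949.1666870117188)
tall [547.02061856  79.2556701 ] [  406. -1095.    85.] [  502. -1050.   125.]
  top mid ((454.55340576171875, -1076.899169921875), 47.29985809326172)
tall [246.41455696 234.64767932] [672.  25.  85.] [744. 100. 110.]
  top mid ((702.2247314453125, 67.65074920654297), 38.89817810058594)
tall [292.57333333 260.34533333] [576.  62.  85.] [620. 106. 116.]
  top mid ((599.1310424804688, 82.62948608398438), 21.64398765563965)
```

```bash
cat >> h.py <<'E'
from scipy.spatial.transform import Rotation as R
def pose():
    from rig import read_state
    s=read_state();q=s["tool_rot"];return s,R.from_quat([q[1],q[2],q[3],q[0]]).as_matrix()
def go(x,y,z):
    s,M=pose();d=np.array([x,y,z])-s["tool_pos"];print("rel cm tool",(M.T@d/10).round(2))
E
python3 - <<'E'
from h import *
s,M=pose();print(M.round(3));print("yaw of tool y",np.arctan2(M[1,1],M[0,1]))
# edge line (z>55, <66) fit along the +y and other sides
import pickle
f=pickle.load(open("pics/scene0.pkl","rb"));W,ok=cloud(f)
m=ok&(abs(W[...,2]-61)<3)
P=W[m]
for ax,o in((0,1),):
  xs=[];ys=[];yl=[]
  for x in range(440,740,10):
    q=P[abs(P[:,0]-x)<5];q=q[abs(q[:,1]+28)<230];xs.append(x);ys.append(q[:,1].max());yl.append(q[:,1].min())
  print(np.polyfit(xs,ys,1),np.polyfit(xs,yl,1),ys[::6])
E
```

```text
[[-0.     0.293 -0.956]
 [ 0.002 -0.956 -0.293]
 [-1.    -0.001 -0.   ]]
yaw of tool y -1.2729981344885468
[-1.69851897e-02  1.86454431e+02] [-1.77348416e-02 -2.16572628e+02] [np.float64(181.1962422904649), np.float64(179.6239014967297), np.float64(179.22523401849946), np.float64(171.27513700611289), np.float64(201.8456923768564)]
```

```bash
python3 -m creep '[[-0.3,0,0,0,-0.145],[-0.3,0,0,0,-0.145],[-0.3,0,0,0,-0.145],[-0.3,0,0,0,-0.145],[-0.3,0,0,0,-0.145]]'; python3 -m creep '[[-0.3,0,0,0,-0.145],[-0.3,0,0,0,-0.145],[-0.3,0,0,0,-0.145],[-0.3,0,0,0,-0.113],[-0.3,0,0,0,0]]'; python3 -c "
from h import *
print(pose()[1].round(3));go(502,-14,130)"
```

```text
t: 0.6
tool_pos: [168.7, -549.3, 238.2]
tool_rot: [0.348, 0.616, 0.348, -0.615]
wrist_force: [1.1, -0.3, 0.4]
grip_width: 50.0
t: 1.1
tool_pos: [168.7, -549.4, 238.2]
tool_rot: [0.5, 0.5, 0.5, -0.5]
wrist_force: [-0.2, 0.3, 0.1]
grip_width: 30.6
[[-0.     1.     0.001]
 [ 0.001  0.001 -1.   ]
 [-1.    -0.    -0.001]]
rel cm tool [ 10.87  33.38 -53.5 ]
```

```bash
python3 -m creep '[[-0.3,0,2.2,-3.5,0],[-0.3,0,2.2,-3.5,0],[-0.3,0,2.2,-3.5,0],[-0.3,0,2.2,-3.5,0],[-0.3,0,2.2,-3.5,0]]'; python3 -m creep '[[-0.3,0,2.2,-3.5,0],[-0.3,0,2.2,-3.5,0],[-0.3,0,2.2,-3.5,0],[-0.3,0,2.2,-3.5,0],[-0.3,0,2.2,-3.5,0]]';python3 -m creep '[[-0.3,0,2.2,-3.5,0],[-0.3,0,2.2,-3.5,0],[-0.3,0,2.2,-3.5,0],[-0.3,0,2.2,-3.5,0],[-0.3,0,0,0,0]]'; python3 -c "
from h import *
go(502,-14,66)"
```

```text
t: 1.6
tool_pos: [279.2, -373.1, 238.5]
tool_rot: [0.499, 0.501, 0.499, -0.501]
wrist_force: [0.2, -0.5, -0.1]
grip_width: 30.6
t: 2.1
tool_pos: [389.3, -198.1, 238.8]
tool_rot: [0.499, 0.501, 0.499, -0.501]
wrist_force: [0.4, -0.0, 0.5]
grip_width: 31.0
t: 2.6
tool_pos: [478.1, -55.9, 238.6]
tool_rot: [0.5, 0.5, 0.501, -0.499]
wrist_force: [-0.8, -1.0, -1.2]
grip_width: 30.6
rel cm tool [17.27  2.38 -4.16]
```

```bash
python3 -m creep '[[-0.3,3,1.2,-2.1,0],[-0.3,4,1.2,-2.0,0],[-0.3,4,0,0,0],[-0.3,3,0,0,0],[-0.3,0,0,0,0]]';  python3 - <<'E'
from h import *
from rig import *
go(502,-14,66)
f=grab_frame("scene");cv2.imwrite("pics/s1.png",f["frame"][:,:,::-1])
f=grab_frame("wrist");cv2.imwrite("pics/w1.png",f["frame"][:,:,::-1])
E
```

```text
t: 3.1
tool_pos: [496.9, -18.1, 94.5]
tool_rot: [-0.497, -0.499, -0.502, 0.502]
wrist_force: [-0.3, 0.8, -0.4]
grip_width: 30.9
rel cm tool [ 2.84  0.54 -0.41]
```

View pics/s1.png

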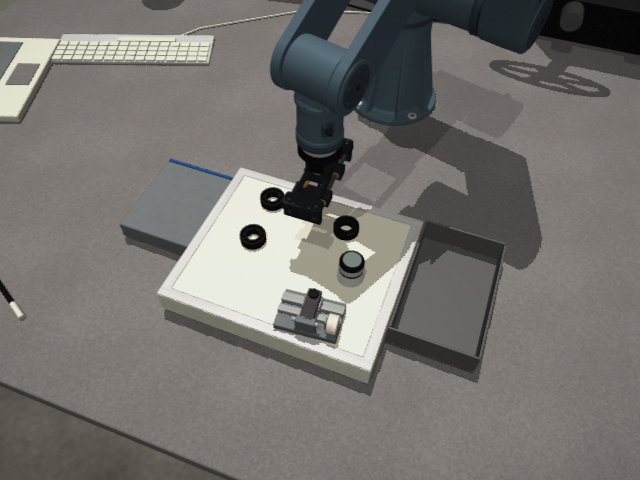

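View pics/w1.png

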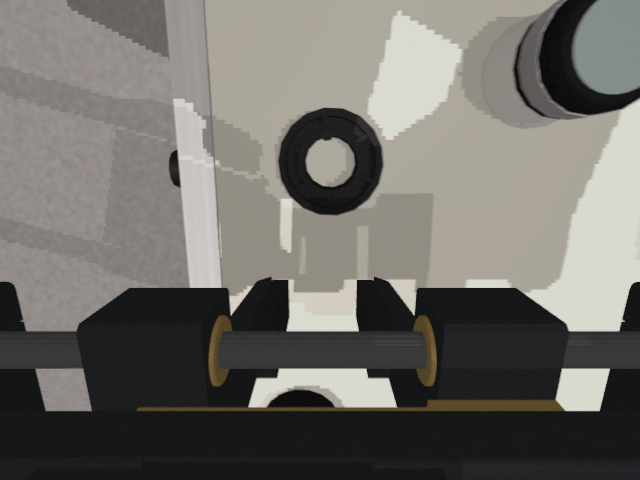

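The wrist view shows core C at (330,160), nearly centred between the fingers at x≈322, with the loupe well off to the right. I lower the tool, then sweep.

```bash
python3 -m creep '[[-0.3,1.4,0.3,-0.2,0],[-0.3,1.4,0.2,-0.2,0],[-0.3,0,0,0,0],[-0.3,0,0,-1,0],[-0.3,0,0,-1,0]]';python3 -m creep '[[-0.3,0,0,-1.2,0],[-0.3,0,0,-1.2,0],[-0.3,0,0,-1.2,0],[-0.3,0,0,-1.2,0],[-0.3,0,0,-1.2,0]]'; python3 -m creep '[[-0.3,0,0,-1.2,0],[-0.3,0,0,-1.2,0],[-0.3,0,0,-1.2,0],[-0.3,0,0,-1.2,0],[-0.3,0,0,0,0]]'; python3 - <<'E'
from h import *
from rig import *
go(502,163,66)
f=grab_frame("scene");cv2.imwrite("pics/s2.png",f["frame"][:,:,::-1])
f=grab_frame("wrist");cv2.imwrite("pics/w2.png",f["frame"][:,:,::-1])
E
```

```text
t: 3.7
tool_pos: [506.0, 5.9, 71.1]
tool_rot: [0.5, 0.5, 0.5, -0.5]
wrist_force: [-0.5, 0.3, -0.0]
grip_width: 30.9
t: 4.2
tool_pos: [505.8, 66.5, 70.8]
tool_rot: [0.5, 0.5, 0.5, -0.5]
wrist_force: [0.2, -0.2, -0.8]
grip_width: 31.0
t: 4.7
tool_pos: [505.6, 114.8, 70.7]
tool_rot: [0.5, 0.5, 0.5, -0.5]
wrist_force: [-0.1, 0.9, -0.5]
grip_width: 30.9
rel cm tool [ 0.47 -0.35 -4.82]
```

View pics/w2.png

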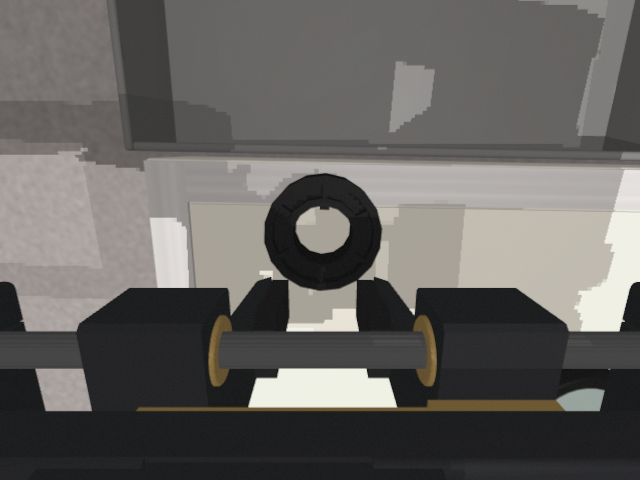

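Core C is cradled between the fingers at (323,230), and the box edge is at row ≈158. I push it slowly over the edge.

```bash
python3 -m creep '[[-0.3,0.3,0,-1,0],[-0.3,0,0,-1,0],[-0.3,0,0,-1,0],[-0.3,0,0,-0.8,0],[-0.3,0,0,-0.8,0]]'; python3 -m creep '[[-0.3,0,0,-0.6,0],[-0.3,0,0,-0.5,0],[-0.3,0,0,0,0],[-0.3,0,0,0,0]]'; python3 - <<'E'
from h import *
from rig import *
go(502,163,66)
f=grab_frame("side");cv2.imwrite("pics/d3.png",f["frame"][:,:,::-1])
f=grab_frame("wrist");cv2.imwrite("pics/w3.png",f["frame"][:,:,::-1])
E
```

```text
t: 5.3
tool_pos: [505.7, 160.2, 67.7]
tool_rot: [0.5, 0.5, 0.5, -0.5]
wrist_force: [-0.2, -0.2, -0.0]
grip_width: 31.1
t: 5.7
tool_pos: [505.7, 170.3, 67.7]
tool_rot: [0.5, 0.5, 0.5, -0.5]
wrist_force: [0.2, 0.1, 0.1]
grip_width: 30.4
rel cm tool [ 0.17 -0.37  0.73]
```

View pics/w3.png

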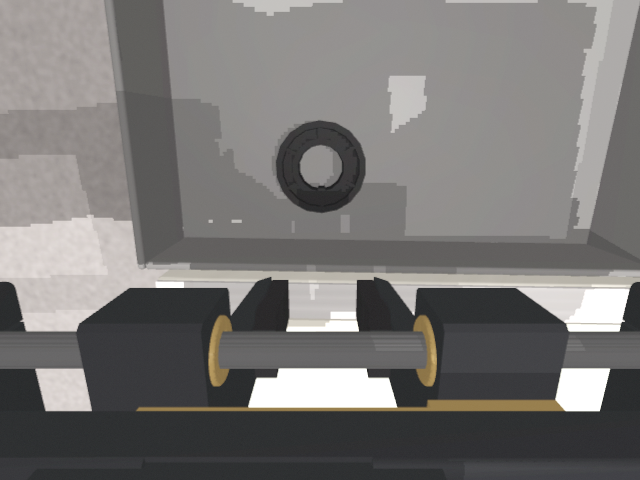

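View pics/d3.png

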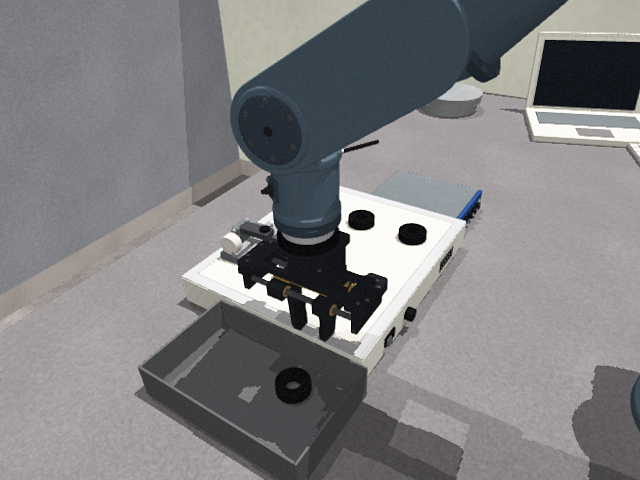

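Core C lies flat in the tray, at (320,166) in the wrist view. Next is core A.

```bash
python3 -m creep '[[-0.3,-3,0,0,0],[-0.3,-3,0,1,0],[-0.3,-1,0,4,0],[-0.3,0,-0.4,4.5,0],[-0.3,0,-0.4,4.5,0]]';python3 -m creep '[[-0.3,0,-0.4,4.5,0],[-0.3,0,-0.4,4.5,0],[-0.3,0,-0.4,4.5,0],[-0.3,0,-0.2,4.5,0],[-0.3,0,0,2,0]]'; python3 -c "
from h import *
go(484,-176,67)"
```

```text
t: 6.3
tool_pos: [497.9, 28.8, 138.6]
tool_rot: [0.501, 0.5, 0.5, -0.499]
wrist_force: [0.7, -0.5, -0.8]
grip_width: 30.9
t: 6.8
tool_pos: [483.3, -173.7, 138.1]
tool_rot: [-0.5, -0.501, -0.499, 0.501]
wrist_force: [0.6, 1.1, -0.0]
grip_width: 31.0
rel cm tool [7.11 0.07 0.22]
```

```bash
python3 -m creep '[[-0.3,2,0,0.2,0],[-0.3,2,0,0,0],[-0.3,2,0,0,0],[-0.3,1,0,0,0],[-0.3,0,0,0,0]]'; python3 - <<'E'
from h import *
from rig import *
go(484,-178,67)
f=grab_frame("wrist");cv2.imwrite("pics/w4.png",f["frame"][:,:,::-1])
E
```

```text
t: 7.3
tool_pos: [482.6, -171.2, 66.4]
tool_rot: [0.499, 0.5, 0.501, -0.5]
wrist_force: [-0.2, 0.1, -0.0]
grip_width: 30.8
rel cm tool [-0.06  0.14  0.68]
```

View pics/w4.png

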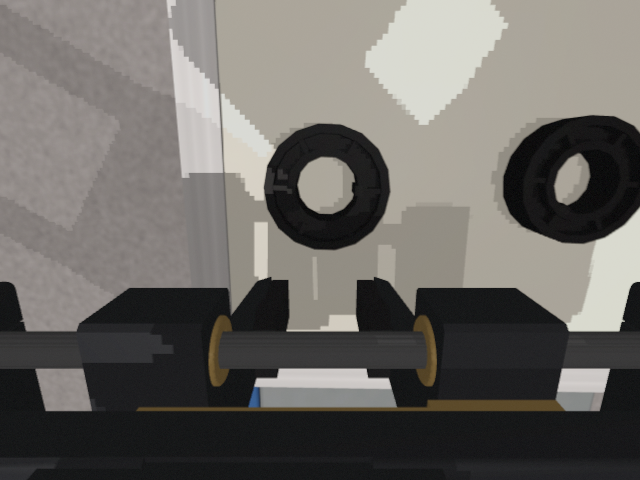

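Core A is centred at (327,186), and B is clear to the right. I sweep A, drifting slightly toward -x so that it lands beside C.

```bash
python3 -m creep '[[-0.3,0,0,-1,0],[-0.3,0,0,-1,0],[-0.3,0,0,-1.2,0],[-0.3,0,0,-1.5,0],[-0.3,0,-0.1,-1.5,0]]';python3 -m creep '[[-0.3,0,-0.1,-1.5,0],[-0.3,0,-0.1,-1.5,0],[-0.3,0,-0.1,-1.5,0],[-0.3,0,-0.1,-1.5,0],[-0.3,0,-0.1,-1.5,0]]'; python3 -m creep '[[-0.3,0,-0.1,-1.5,0],[-0.3,0,-0.1,-1.5,0],[-0.3,0,-0.1,-1.5,0],[-0.3,0,-0.1,-1.5,0],[-0.3,0,-0.1,-1.5,0]]';python3 -m creep '[[-0.3,0,-0.1,-1.5,0],[-0.3,0,-0.1,-1.5,0],[-0.3,0,-0.1,-1.5,0],[-0.3,0,-0.1,-1.5,0],[-0.3,0,0,-1,0]]'; python3 - <<'E'
from h import *
from rig import *
go(465,170,67)
f=grab_frame("wrist");cv2.imwrite("pics/w5.png",f["frame"][:,:,::-1])
E
```

```text
t: 7.85
tool_pos: [482.9, -108.2, 68.1]
tool_rot: [0.5, 0.5, 0.5, -0.5]
wrist_force: [-0.3, 0.4, 0.7]
grip_width: 30.9
t: 8.35
tool_pos: [477.6, -33.4, 67.7]
tool_rot: [0.5, 0.5, 0.5, -0.5]
wrist_force: [-1.0, -0.2, -0.2]
grip_width: 30.7
t: 8.85
tool_pos: [472.5, 41.5, 67.7]
tool_rot: [-0.5, -0.5, -0.5, 0.5]
wrist_force: [0.6, -0.9, 1.2]
grip_width: 30.9
t: 9.35
tool_pos: [468.2, 111.7, 67.6]
tool_rot: [0.5, 0.5, 0.5, -0.5]
wrist_force: [-0.1, -0.2, -0.5]
grip_width: 31.0
rel cm tool [ 0.06 -0.32 -5.83]
```

View pics/w5.png

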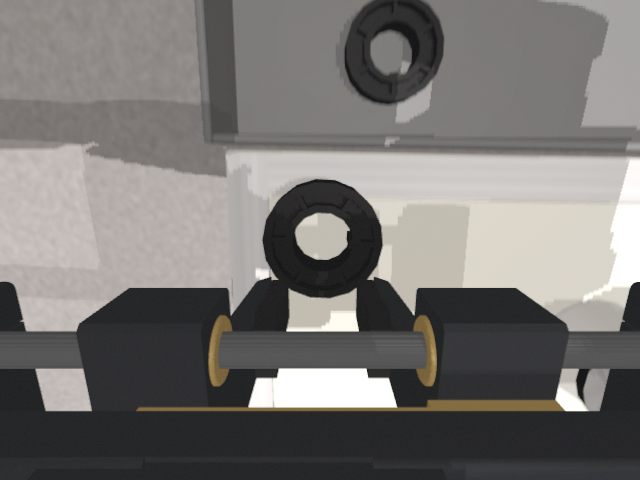

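Core A is cradled at (322,238), and the edge is at row ≈150. Now I push it over slowly.

```bash
python3 -m creep '[[-0.3,0,0,-1,0],[-0.3,0,0,-1,0],[-0.3,0,0,-1,0],[-0.3,0,0,-0.8,0],[-0.3,0,0,-0.8,0]]'; python3 -m creep '[[-0.3,0,0,-0.6,0],[-0.3,0,0,-0.6,0],[-0.3,0,0,0,0],[-0.3,0,0,0,0]]'; python3 - <<'E'
from h import *
from rig import *
go(465,170,67)
f=grab_frame("wrist");cv2.imwrite("pics/w6.png",f["frame"][:,:,::-1])
E
```

```text
t: 9.9
tool_pos: [468.8, 156.9, 67.7]
tool_rot: [0.5, 0.5, 0.5, -0.5]
wrist_force: [0.6, 0.2, -0.4]
grip_width: 31.1
t: 10.3
tool_pos: [468.6, 168.4, 67.6]
tool_rot: [0.5, 0.5, 0.5, -0.5]
wrist_force: [0.6, -0.0, -0.1]
grip_width: 30.5
rel cm tool [ 0.06 -0.36 -0.16]
```

View pics/w6.png

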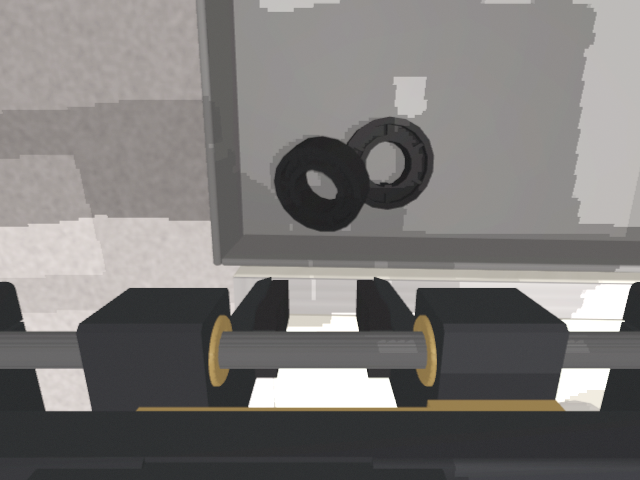

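Both cores are in the tray, with A resting partly on C. Next is core B. I open the fingers a little wider so the cradle holds on a diagonal sweep around the loupe.

```bash
python3 -m creep '[[-0.13,-3,0,0,0],[-0.13,-3,0,1,0],[-0.13,-1,1,4,0],[-0.13,0,1.5,4.4,0],[-0.13,0,1.5,4.4,0]]';python3 -m creep '[[-0.13,0,1.5,4.4,0],[-0.13,0,1.5,4.4,0],[-0.13,0,1.5,4.4,0],[-0.13,0,1.5,4.4,0],[-0.13,0,1,2.5,0]]'; python3 -c "
from h import *
go(585,-172,67)"
```

```text
t: 10.85
tool_pos: [509.4, 28.7, 138.7]
tool_rot: [0.501, 0.5, 0.5, -0.499]
wrist_force: [1.2, 1.1, -0.2]
grip_width: 38.8
t: 11.35
tool_pos: [579.2, -174.8, 137.8]
tool_rot: [-0.5, -0.501, -0.499, 0.501]
wrist_force: [0.7, -0.7, 0.0]
grip_width: 38.1
rel cm tool [ 7.08  0.58 -0.28]
```

```bash
python3 -m creep '[[-0.13,2,0.3,0,0],[-0.13,2,0,0,0],[-0.13,2,0,0,0],[-0.13,1,0,0,0],[-0.13,0,0,0,0]]'; python3 - <<'E'
from h import *
from rig import *
go(585,-146,67)
f=grab_frame("wrist");cv2.imwrite("pics/w7.png",f["frame"][:,:,::-1])
E
```

```text
t: 11.85
tool_pos: [580.4, -170.4, 66.0]
tool_rot: [0.499, 0.5, 0.501, -0.5]
wrist_force: [-0.1, -0.2, 0.4]
grip_width: 38.4
rel cm tool [-0.1   0.46 -2.44]
```

View pics/w7.png

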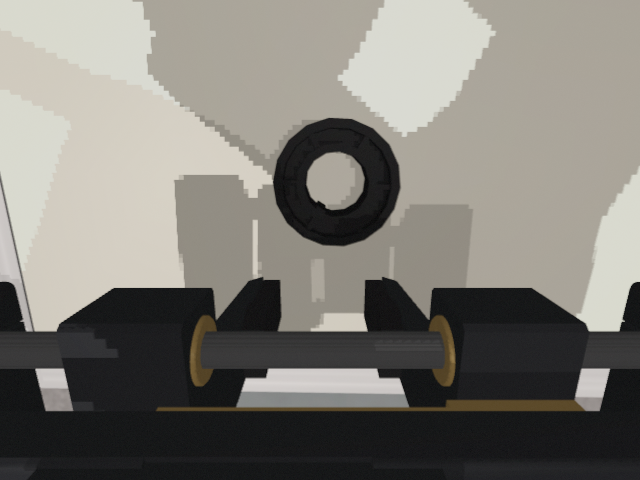

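Core B is at (336,181), about 6 mm right of the finger centre at 322. I shift over, engage it, then sweep diagonally.

```bash
python3 -m creep '[[-0.13,0,0.6,-0.3,0],[-0.13,0,0,-0.8,0],[-0.13,0,0,-1,0],[-0.13,0,0,-1,0],[-0.13,0,0,-1,0]]';python3 -m creep '[[-0.13,0,-0.6,-1.25,0],[-0.13,0,-0.6,-1.25,0],[-0.13,0,-0.6,-1.25,0],[-0.13,0,-0.6,-1.25,0],[-0.13,0,-0.6,-1.25,0]]'; python3 -m creep '[[-0.13,0,-0.6,-1.25,0],[-0.13,0,-0.6,-1.25,0],[-0.13,0,-0.6,-1.25,0],[-0.13,0,-0.6,-1.25,0],[-0.13,0,-0.6,-1.25,0]]'; python3 - <<'E'
from h import *
from rig import *
go(515,5,67)
f=grab_frame("wrist");cv2.imwrite("pics/w8.png",f["frame"][:,:,::-1])
E
```

```text
t: 12.4
tool_pos: [587.8, -128.5, 68.0]
tool_rot: [0.5, 0.5, 0.5, -0.5]
wrist_force: [-0.4, -0.4, 1.2]
grip_width: 38.4
t: 12.9
tool_pos: [557.0, -66.1, 67.7]
tool_rot: [0.5, 0.5, 0.5, -0.5]
wrist_force: [0.4, 0.4, 0.0]
grip_width: 38.5
t: 13.4
tool_pos: [527.2, -3.7, 67.7]
tool_rot: [-0.5, -0.5, -0.5, 0.5]
wrist_force: [-0.1, -0.5, -0.3]
grip_width: 38.2
rel cm tool [ 0.07 -1.22 -0.87]
```

View pics/w8.png

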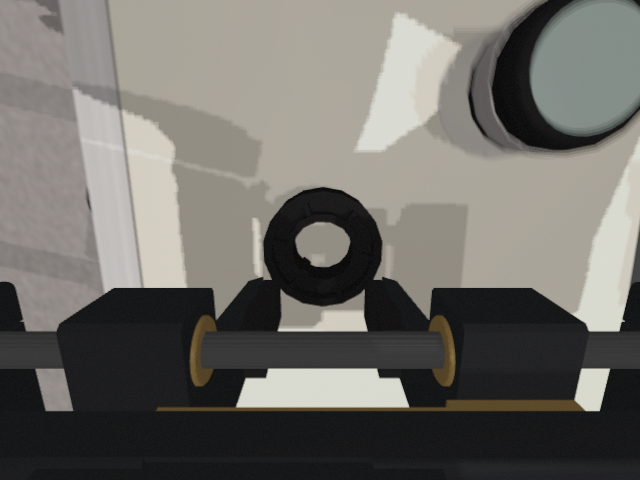

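B is cradled at (323,246), and the loupe is well to the right. I finish the diagonal, then sweep straight.

```bash
python3 -m creep '[[-0.13,0,-0.5,-1.1,0],[-0.13,0,-0.4,-1.2,0],[-0.13,0,0,-1.2,0],[-0.13,0,0,-1.2,0],[-0.13,0,0,-1.2,0]]';python3 -m creep '[[-0.13,0,0,-1.2,0],[-0.13,0,0,-1.2,0],[-0.13,0,0,-1.2,0],[-0.13,0,0,-1.2,0],[-0.13,0,0,-1.2,0]]'; python3 - <<'E'
from h import *
from rig import *
go(518,170,67)
f=grab_frame("wrist");cv2.imwrite("pics/w9.png",f["frame"][:,:,::-1])
E
```

```text
t: 13.95
tool_pos: [518.9, 55.4, 67.8]
tool_rot: [0.5, 0.5, 0.5, -0.5]
wrist_force: [1.0, 0.3, -0.2]
grip_width: 38.2
t: 14.45
tool_pos: [518.7, 115.3, 67.7]
tool_rot: [0.5, 0.5, 0.5, -0.5]
wrist_force: [0.2, -1.0, 0.2]
grip_width: 38.1
rel cm tool [ 0.07 -0.07 -5.47]
```

View pics/w9.png

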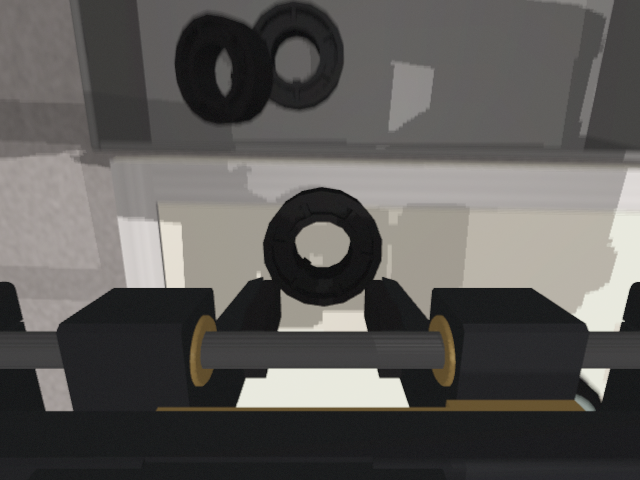

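B is at (323,246), approaching the edge at row ≈155. Now the final slow push, with a slight drift away from the other two cores.

```bash
python3 -m creep '[[-0.13,0,0,-1,0],[-0.13,0,0,-1,0],[-0.13,0,0.3,-1,0],[-0.13,0,0.3,-0.8,0],[-0.13,0,0.3,-0.8,0]]'; python3 -m creep '[[-0.13,0,0,-0.6,0],[-0.13,0,0,-0.6,0],[-0.13,0,0,0,0],[-0.13,0,0,0,0]]'; python3 - <<'E'
from h import *
from rig import *
f=grab_frame("wrist");cv2.imwrite("pics/w10.png",f["frame"][:,:,::-1])
E
```

```text
t: 15.0
tool_pos: [528.2, 161.0, 67.8]
tool_rot: [0.5, 0.5, 0.5, -0.5]
wrist_force: [-0.6, -0.8, 0.0]
grip_width: 38.3
t: 15.4
tool_pos: [527.6, 172.3, 67.6]
tool_rot: [0.5, 0.5, 0.5, -0.5]
wrist_force: [-0.3, -0.1, 0.9]
grip_width: 38.3
```

View pics/w10.png

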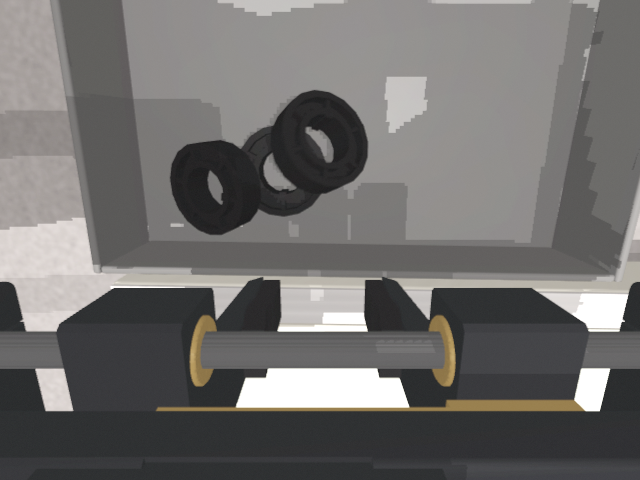

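All three cores are in the tray, at (213,187), (280,172) and (320,142). I raise the arm, pull it back and check.

```bash
python3 -m creep '[[-0.13,-3,0,0,0],[-0.13,-4,0,1,0],[-0.13,-4,-3,2,0],[-0.13,-2,-4,2,0],[-0.13,0,-4,2,0]]';python3 -m creep '[[-0.13,0,-3,4,0],[-0.13,0,-3,4,0],[-0.13,0,-2,4,0],[-0.13,0,0,4,0],[-0.13,0,0,4,0]]'; python3 -m creep '[[-0.13,0,0,4,0],[-0.13,0,0,4,0],[-0.13,0,0,2,0],[-0.13,0,0,0,0],[-0.13,0,0,0,0]]'; python3 - <<'E'
from h import *
from rig import *
for n in("scene","side"):
    f=grab_frame(n);cv2.imwrite(f"pics/{n}9.png",f["frame"][:,:,::-1]);W,ok=cloud(f)
    m=ok&(W[...,2]>85)&(W[...,2]<125)&(W[...,0]>560)&(W[...,0]<760)&(abs(W[...,1])<150)
    n_,l,st,c=cv2.connectedComponentsWithStats(m.astype(np.uint8))
    for i in range(1,n_):
        if st[i,4]>40:
            p=W[l==i];print("tall",c[i].round(),p.min(0).round(),p.max(0).round())
    m=ok&(W[...,0]>425)&(W[...,0]<650)&(W[...,1]>190)&(W[...,1]<315)&(f["frame"].max(2)<60)&(W[...,2]>8)
    p=W[m];print("in tray zmax",np.percentile(p[:,2],99),p.min(0),p.max(0))
print(read_state()["wrist_force"],read_state()["t"])
E
```

```text
t: 15.95
tool_pos: [420.9, 102.8, 198.0]
tool_rot: [0.502, 0.501, 0.498, -0.499]
wrist_force: [-0.4, -0.4, 0.5]
grip_width: 38.0
t: 16.45
tool_pos: [339.2, -98.0, 195.4]
tool_rot: [0.501, 0.5, 0.499, -0.5]
wrist_force: [0.4, -1.0, -0.5]
grip_width: 38.4
t: 16.95
tool_pos: [339.4, -196.1, 194.6]
tool_rot: [0.499, 0.501, 0.5, -0.5]
wrist_force: [0.9, 0.5, -0.2]
grip_width: 38.1
tall [351. 264.] [578.  59.  85.] [623. 103. 118.]
tall [309. 310.] [672.  23.  85.] [744.  67. 112.]
tall [331. 323.] [703.  75.  85.] [738.  97. 112.]
in tray zmax 46.873368550460114 [425.25955758 190.85061608   8.00027963] [556.53921008 302.64948721  51.13678692]
tall [246. 235.] [672.   8.  85.] [743.  99. 111.]
tall [293. 260.] [577.  62.  85.] [620. 106. 115.]
in tray zmax 46.85212374427339 [443.27726725 192.57311502   8.09846365] [552.52303789 267.6671156   49.40799873]
[0.23705939 1.11452221 0.24727126] 17.05
```

View pics/scene9.png

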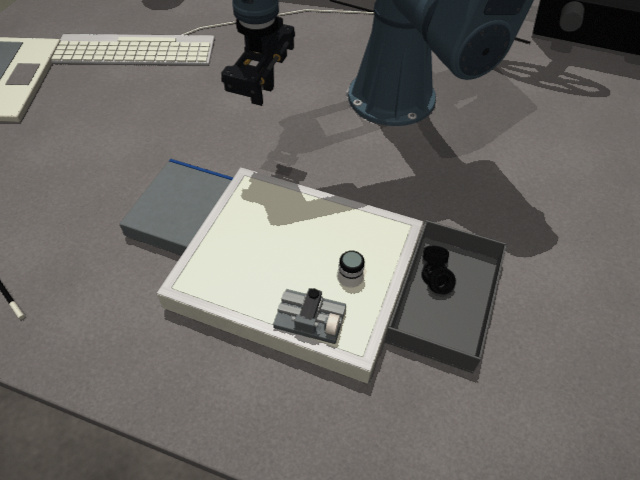

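View pics/side9.png

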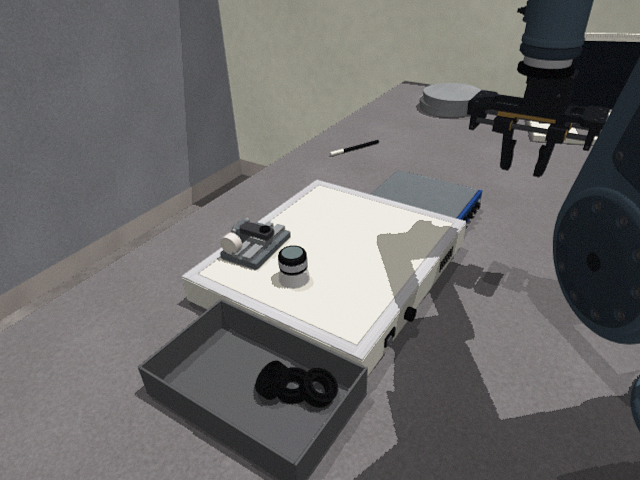

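The top is clear apart from the loupe and splicer. All three cores are in the tray, at about (437,268) in the scene view and (295,385) in the side view. The loupe, splicer and interface haven't moved, and the arm touches nothing.

```bash
python3 -c "
from rig import *
print(hand_in())"
```

```text
the job is handed in; nothing more can be done
None
```

I swept all three film cores over the left (+y) edge of the light box into the tray, and handed the job in at about 17 s of the 58 s. The fingers were half open and pushed each core by its rim. The first two went nearly straight across, and the third went diagonally to pass the loupe.

- **Cores:** my last pictures, from two cameras, show all three in the tray. Two of them lean on the third. The highest points measured inside the tray were about 47–51 mm above the table, so the core centres are clearly below 50 mm.
- **Loupe and splicer:** in the scene camera their positions match the start readings within about 1 mm, apart from one splicer edge reading that differs by 3 mm. The side camera puts one edge of the splicer 17 mm from its start reading, while its other edges agree within 1 mm. In the picture the splicer has not moved, so I took this to be depth noise.
- **Audio interface:** I compared it only by eye in the pictures, and it looks unmoved.
- **Arm:** it ended clear of everything, and every wrist force reading was under 2 N.

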